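Set the tilt table of the lens height gauge and bring the gauge down on the lens

TASK

Fold the lens table of the height gauge up about its stiff hinge so that it stands by itself at 20 degrees with the lens still in its place on it; it springs back some way when you let go. Then push the gauge head down gently by its thumb pad until the foot rests on the lens and is pushed in about half its travel (5 mm, needle level), and leave it so. Do not drive the foot hard onto the lens, and leave everything else on the bench alone.

Things in the scene. Friction and masses are not known exactly. Their poses are not given: they have to be found in the camera images.
- gauge_stand: Lens height gauge, fixed: grey base plate 24 mm high, x = -80 to +105, y = -68 to +68 mm; steel column 22 mm across, 304 tall, at x = +85. Lens table hinged at x = +45, z = 78 (axis along y); dial gauge above it, vertical axis at x = -17, y = 0. Upright quadrant at y = -62, ticks every 5 degrees, long every 10, read by a pointer on the table. Origin at worktop height; front is -x.
- lens_table: Tilting table: plate 106 wide, 8 mm thick. Origin on the hinge axis, mid-thickness; x axis from front edge to hinge, z normal to the plate (tilt from vertical = angle, 0 level as at the start, up to 40 degrees). Stiff friction hinge, about 10 N at the front edge; stands where left, but has springy give: let go, it drops back several degrees (amount unknown). Can be pushed down again.
- table_edge (a point): Middle of the table's front edge (a rounding 12 mm thick along y), 149 mm from the hinge axis, 78 mm over the worktop when level. It overhangs the base plate by 24 mm; below it is free space down to the worktop.
- lens: Clear round lens blank, 62 mm across, 6 mm thick, loose on a thin rubber pad on the table, its centre 70 mm in front of the hinge axis, its underside 5.5 mm above the axis; two small pins stand behind it. Origin at the centre of its underside.
- gauge_head (a joint): Position of the gauge head on the column, m: 0 at the top, growing as it is pushed down, at most 0.080. Friction slide, moves down at about 3 N, stays where it is left. At 0 the foot's underside is 165 mm over the worktop.
- press_pad (a point): Centre of the top face of the black round thumb pad (34 mm across) on top of the gauge head, on the gauge's axis, 107 mm above the foot's underside when the foot is fully out. Press here to lower the head.
- gauge_foot (a joint): Sprung foot of the gauge, m: 0 fully out (down), growing as it is pushed up into the gauge; end of travel 0.010. Spring 1.2 N at 0, 2.8 N at the end. The needle turns with it, seen from the front: straight up at 0, clockwise a right angle to level at 5 mm, straight down at 10 mm.
- foot_disc: The gauge's flat round foot, 14 mm across, 4 mm thick. Origin at the centre of its underside.
- screwdriver: Small screwdriver with a round cap, lying, 21 x 109 x 22 mm, bystander.
- marker: Dark pen lying on the worktop, 14 x 133 x 13 mm, bystander.
Not all that is in view belongs to the job. What is shaped like the lens but green is not meant.

How it is judged:
On the way, in this order (a step that is already met when the one before it is completed fails the run):
1. the lens table stands by itself, untouched and at rest, at 20 degrees (within 3), the gauge's foot still fully out (angle between lens_table's own z axis and vertical between 0.297 and 0.401 rad and contact force between lens_table and the arm below 0.2 N and contact force between lens_table and the fingers below 0.2 N and angular speed of lens_table below 0.05 rad/s and value of joint gauge_foot below 0.0008 m), for 0.4 s.
2. the gauge's foot rests on the lens, pushed in 2.5 to 7.5 mm (value of joint gauge_foot between 0.0025 and 0.0075 m and contact force between foot_disc and lens above 0.4 N), for 0.3 s.
At the end, for the whole second after the job is handed in: The lens table stands by itself at 20 degrees (16 to 24 with the gauge on it), at rest; the lens still lies on its pad (within 12 to 15 mm of its place on the table); the gauge's foot rests on the lens, pushed in 5 mm (2.5 to 7.5), and the gauge head stays where it was left (all of step 2 and angle between lens_table's own z axis and vertical between 0.279 and 0.419 rad and contact force between lens_table and the arm below 0.2 N and contact force between lens_table and the fingers below 0.2 N and angular speed of lens_table below 0.05 rad/s and x of lens in the frame of lens_table between -0.085 and -0.055 m and y of lens in the frame of lens_table between -0.012 and 0.012 m and z of lens in the frame of lens_table between 0 and 0.01 m and velocity of joint gauge_head between -0.003 and 0.003 m/s and linear speed of lens below 0.01 m/s); the robot touches nothing.
It fails at once if the gauge's foot pressed onto the lens with more than 12 N (contact force between foot_disc and lens above 12 N).
It fails at once if a bystander moved more than 25 mm (distance of any of screwdriver, marker from where it was at the start of the episode above 0.025 m).
It also fails if it takes over 72 s, if anything falls off the work surface, if the arm or the gripper's body presses on something with over 40 N, if the wrist force passes 120 N, or if a joint passes its speed limit or range.

ROBOT

A 6-joint arm with a two-finger parallel gripper is mounted at the origin on a cart in front of the work surface, level with it; the furniture and walls round the work are solid. World frame = base frame: x ahead of the robot, y to its left, z up, the work surface at z = 0. Lengths are in m, angles in rad, forces in N, time in s.
With the tool pointing down it reaches from about 0.35 to 0.775 m from the base axis. Payload 5.5 kg.
Tool frame: the origin (TCP) lies between the finger pads; the fingertips stand env.nose_length ahead of it and the grasp point (between the pads) lies 8 mm behind it (env.nose_length is the distance from the TCP to the fingertips, in m); z points along the fingers, y is the direction in which the jaws open and shut (so a half turn about z gives the same grasp; the last joint's range is limited). The gripper opens to 85 mm and grips with 20 to 120 N. Pads are 22 mm wide; open, the fingers measure 114 mm over their backs; the gripper's body (76 mm by 85 mm) begins 54 mm behind the grasp point. The pads swing forward as they close: fully open they stand 13 mm farther back than shut.
Start: joints at [-1.468, 0.313, 0.046, 1.304, 0, 1.431], TCP at [0.138, -0.558, 0.242] pointing down, gripper open.
Joint ranges: [-2.76, 2.76], [-0.86, 1.69], [-1.03, 1.26], [-2.2, 2.34], [-1.47, 1.5], [-3.14, 3.14]. Speed limits (rad/s): [2.57, 2.57, 3.14, 3.14, 3.14, 3.14].

INTERFACE

Orientations are given as a unit quaternion [w, x, y, z].
In Python, from workcell import env gives the robot as it stands. The module is installed in compiled form; this text tells all that it offers.
- The arm moves only by the shell command python3 -m creep 'ROWS' [FORCE]. ROWS is a JSON object of lists of equal length, an entry for each row: "hand": the finger opening in mm, from 0 to 85.4; "delta_pos": the shift along the tool's x, y, z scaled (see below), a list of three; "turn": the turn about the tool's z scaled (see below). In form: {"hand": [hand, ...], "delta_pos": [[dx, dy, dz], ...], "turn": [turn, ...]}. A call has exactly 5 rows; each row shifts and turns the commanded pose from where the row before left it, along the tool's axes as they then stand; what a row does not reach is not made up. The controller multiplies each number of a shift by 0.8 m and each number of a turn by 5 degrees. A row lasts 1/12 s, in which the tool goes at most 41.7 mm and 7.16 degrees, less where a joint would pass 70% of its speed; a pose out of reach is approached as far as the arm can. A call with a number of a shift or a turn outside -1 to 1 is refused whole. A call with a gripper value outside its range is refused whole. The fingers move at their own pace and stop on an object; FORCE is the grip in N (left out, the last holds). Time passes only in rows, so rows that do not move let the fingers close, or fill a call up. It gives the time, the measured TCP pose, the force and the opening at its end, in the units of the state.
- env.get_state(): the state, without advancing time (a new reading comes with each control period).
- env.read_camera(name): name is "scene" or "top"; returns a dict with "pixels" (400x640x3 uint8, red, green, blue), "depth" (400x640 float32, m along the optical axis (not along the pixel's ray), 0 where there is no reading), "fx", "fy", "cx", "cy" (pixels), "D" ([k1, k2, p1, p2, k3] as OpenCV has them; the pictures are not rectified), "origin" and "orientation" of the camera in the world. Camera axes: x right, y down, z forward; pixel columns grow to the right and rows downward; lengths in m; the calibration is good to about 2 mm. A picture is of the moment at which its call begins.
- env.hand_in(): hands the job in, once; it reports no verdict.
Trained networks look in the newest picture that a camera, given by its name, has taken for a name from the list of things; names that differ only in an ending like _2 or _b are one class to them, and where a whole thing is asked for, a point or a joint stands for the part that bears it (a point fixed in the world has none). Each returns a list of dicts, best first, with "score" (0 to 1); they miss things now and then, are a little off and sometimes report something else, mostly with a low value. They report only what shows in the picture. A call takes as long as a camera call. They do not tell look-alikes from the thing itself.
- env.find_in(camera, target): "location" ([row, column] in pixels, amid what is visible of it).
- env.pinpoint(camera, target): "location" ([row, column] in pixels: a listed point, or the origin of a listed thing).
The state is a dict: "clock": time; "joint_pos": joint angles; "qvel": joint speeds; "tau": joint torques, N m; "tcp_pos": TCP position; "orientation": TCP orientation; "wrist_force": force on the tool from outside, world axes, zero at the start; "ft_torque": the same for the moment, N m; "finger_gap": finger opening in m.
Only numpy, scipy, OpenCV 4.12 (cv2) and the standard library are available. Lean on these libraries where they do the work, as an engineer would, in place of code of your own. Each camera call takes 0.05 s, during which the arm holds its last target.

## Working session

There is one attempt and no reset: what is moved stays moved. The work goes in short steps, Python scripts to look and compute and a shell command to move; the robot and the scene stay as the last step left them, time stands still between calls to the robot, and variables do not carry over. Pictures are saved under pics/ and viewed, and the job is handed in when it is done.

```bash
mkdir -p pics
cat > h.py <<'E'
import numpy as np, cv2
from workcell import env
from scipy.spatial.transform import Rotation as R
def q2R(q): return R.from_quat([q[1],q[2],q[3],q[0]]).as_matrix()
def cam(n): return env.read_camera(n)
def save(c,name,crop=None,s=1):
    im=cv2.cvtColor(c["pixels"],cv2.COLOR_RGB2BGR)
    if crop: r0,r1,c0,c1=crop; im=im[r0:r1,c0:c1]
    if s!=1: im=cv2.resize(im,None,fx=s,fy=s,interpolation=cv2.INTER_CUBIC)
    cv2.imwrite("pics/"+name,im)
def K(c): return np.array([[c["fx"],0,c["cx"]],[0,c["fy"],c["cy"]],[0,0,1.]])
def ray(c,rc):
    p=cv2.undistortPoints(np.array([[[rc[1],rc[0]]]],float),K(c),np.array(c["D"],float))[0,0]
    return np.array(c["origin"]),q2R(c["orientation"])@np.array([p[0],p[1],1.])
def dep(c,rc):
    r,k=int(round(rc[0])),int(round(rc[1])); d=c["depth"][max(r-1,0):r+2,max(k-1,0):k+2]; d=d[d>0]
    if len(d)==0: return None
    o,v=ray(c,rc); return o+v*np.median(d)
def atz(c,rc,z):
    o,v=ray(c,rc); return o+v*(z-o[2])/v[2]
def tri(c1,a,c2,b):
    o1,v1=ray(c1,a);o2,v2=ray(c2,b)
    A=np.stack([v1,-v2],1); s=np.linalg.lstsq(A,o2-o1,rcond=None)[0]
    p,q=o1+s[0]*v1,o2+s[1]*v2; return (p+q)/2,np.linalg.norm(p-q)
def proj(c,P):
    Rm=q2R(c["orientation"]); t=np.array(c["origin"]); 
    rv=cv2.Rodrigues(Rm.T)[0]; tv=-Rm.T@t
    x=cv2.projectPoints(np.array(P,float).reshape(-1,3),rv,tv,K(c),np.array(c["D"],float))[0].reshape(-1,2)
    return x[:,::-1]
E
python3 - <<'E'
from h import *
np.set_printoptions(precision=4,suppress=True)
a=cam("scene");b=cam("top")
save(a,"s0.png");save(b,"t0.png")
s=env.get_state();print(s,env.nose_length)
for c in (a,b): print(c["origin"],c["orientation"],c["fx"])
for t in ["gauge_stand","lens_table","table_edge","lens","press_pad","foot_disc","screwdriver","marker","gauge_head"]:
  try:
    ra=env.pinpoint("scene",t)[:2];rb=env.pinpoint("top",t)[:2]
  except Exception as e: print(t,e);continue
  print(t,[(np.round(x["location"]),round(x["score"],2)) for x in ra],[(np.round(x["location"]),round(x["score"],2)) for x in rb])
  if ra and rb: print("  tri",*tri(a,ra[0]["location"],b,rb[0]["location"]))
E
```

```text
{'clock': 0.1, 'joint_pos': array([-1.4676,  0.3139,  0.0451,  1.3036,  0.    ,  1.4312]), 'qvel': array([-0.0005, -0.0021,  0.0005,  0.0012, -0.0004,  0.0013]), 'tau': array([  0.0045, -48.1726,  29.9243,   0.0127,  -0.    ,   0.    ]), 'tcp_pos': array([ 0.1382, -0.5577,  0.2415]), 'orientation': array([-0.0008,  0.9926,  0.1211,  0.    ]), 'wrist_force': array([ 0.1002,  0.1072, -0.4566]), 'ft_torque': array([ 0.0136, -0.0161, -0.0046]), 'finger_gap': 0.08540299523684824} 0.011
[0.1053 0.5554 0.8751] [ 0.1597 -0.4158  0.8386 -0.3136] 363.87613906306945
[0.184  0.0284 1.698 ] [-0.1141  0.837  -0.5299  0.0748] 504.0185187629555
gauge_stand [(array([277., 289.]), 0.64)] [(array([211., 284.]), 0.83)]
  tri [0.5479 0.3208 0.0032] 0.0013365126107055163
lens_table [] [(array([191., 281.]), 0.6)]
table_edge [(array([268., 327.]), 0.96)] [(array([237., 291.]), 0.97), (array([194., 281.]), 0.18)]
  tri [0.4659 0.2503 0.0866] 0.008898177835066464
lens [(array([262., 299.]), 0.95), (array([234., 254.]), 0.36)] [(array([162., 308.]), 0.75)]
  tri [ 0.6629  0.29   -0.0007] 0.17280371994183025
press_pad [(array([217., 292.]), 0.88)] [(array([190., 287.]), 0.88)]
  tri [0.5526 0.298  0.2443] 0.014309488923855224
foot_disc [] []
screwdriver [(array([228., 434.]), 0.64)] [(array([299., 386.]), 0.38)]
  tri [ 0.42   -0.1165  0.0107] 0.005975827402092699
marker [(array([354., 239.]), 0.82)] [(array([211., 217.]), 0.59)]
  tri [0.4456 0.5297 0.0121] 0.0010005239493270338
gauge_head it knows: foot_disc, gauge_stand, lens, lens_table, marker, press_pad, screwdriver, table_edge
```

View pics/s0.png

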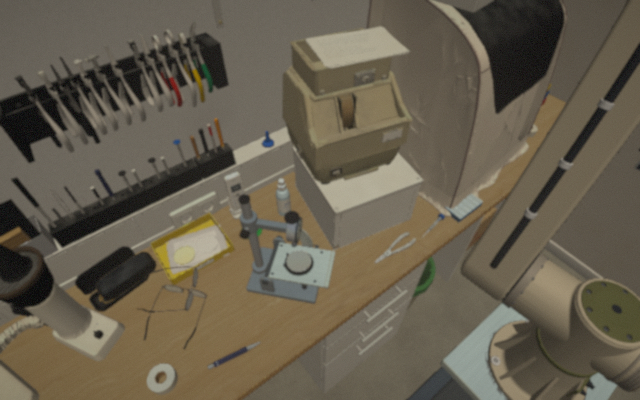

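View pics/t0.png

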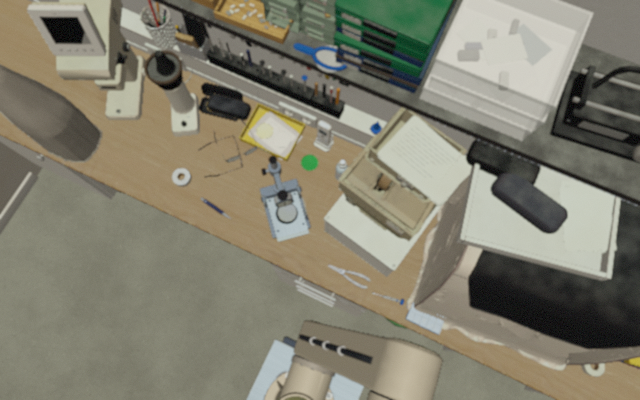

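Run:
```python
from h import *
a=cam("scene");b=cam("top")
save(a,"s1.png",(180,310,220,370),5);save(b,"t1.png",(140,260,230,350),6)
```

```text
(no output)
```

View pics/s1.png

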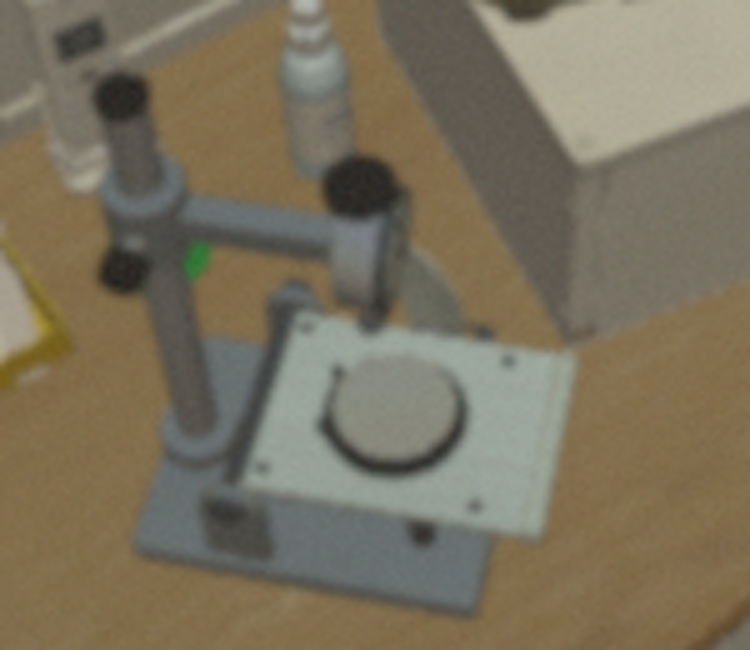

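View pics/t1.png

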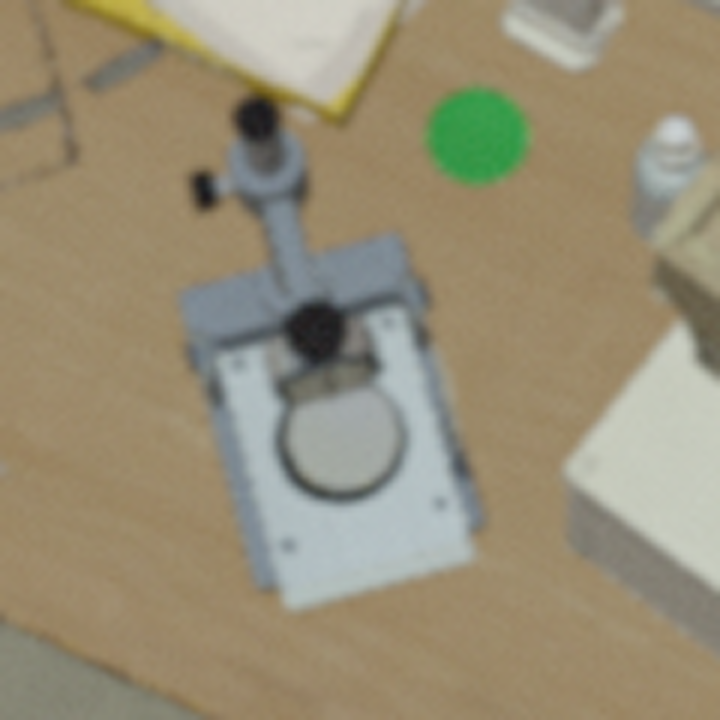

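```bash
cat > fit.py <<'E'
from h import *
from scipy.optimize import least_squares
np.set_printoptions(precision=4,suppress=True)
a=cam("scene");b=cam("top")
S=lambda u,v:(180+v/5-.4,220+u/5-.4); T=lambda u,v:(140+v/6-.4,230+u/6-.4)
obs=[(a,(85,0,304),S(122,92)),(a,(-17,0,272),S(360,183)),(a,(-104,53,80),S(540,537)),(a,(-104,-53,80),S(577,352)),
(a,(-80,68,24),S(475,605)),(a,(105,68,24),S(140,545)),(a,(-25,0,89.5),S(397,408)),
(b,(85,0,304),T(258,118)),(b,(-17,0,272),T(316,330)),(b,(-104,53,80),T(293,607)),(b,(-104,-53,80),T(473,555)),(b,(-25,0,89.5),T(343,435)),(b,(105,68,24),T(180,298)),(b,(105,-68,24),T(400,235))]
def W(p,l):
    c,s=np.cos(p[2]),np.sin(p[2]);l=np.array(l)/1000
    return np.array([p[0]+c*l[0]-s*l[1],p[1]+s*l[0]+c*l[1],l[2]])
f=lambda p:np.concatenate([proj(c,W(p,l))[0]-o for c,l,o in obs])
r=least_squares(f,[.548,.321,.71],loss="soft_l1")
print(r.x,np.degrees(r.x[2]));print(f(r.x).reshape(-1,2))
p=r.x
for n,l in dict(edge=(-104,0,78),pad=(-17,0,272),lens=(-25,0,83.5),edgefwd=(-154,0,78)).items(): print(n,W(p,l))
# depth checks
for c,l,o in obs: print(l,W(p,l),dep(c,o))
E
python3 fit.py
```

```text
[0.5447 0.3131 0.732 ] 41.94108635385956
[[ 0.0442  0.2337]
 [-1.6727  0.35  ]
 [-0.4671 -1.2233]
 [ 0.4851 -1.6394]
 [ 0.2734  1.0313]
 [-0.2575 -2.0705]
 [-0.3653  0.1441]
 [ 0.9672 -0.0923]
 [ 0.5848  0.2475]
 [ 0.3155 -0.6956]
 [-0.0825  0.4449]
 [ 1.3433 -0.0958]
 [-0.2715 -0.8483]
 [-0.3342  0.1014]]
edge [0.4673 0.2436 0.078 ]
pad [0.532  0.3017 0.272 ]
lens [0.5261 0.2964 0.0835]
edgefwd [0.4301 0.2102 0.078 ]
(85, 0, 304) [0.6079 0.3699 0.304 ] [0.6078 0.3704 0.3045]
(-17, 0, 272) [0.532  0.3017 0.272 ] [0.5327 0.3026 0.2662]
(-104, 53, 80) [0.4319 0.283  0.08  ] [ 0.4619  0.2537 -0.0005]
(-104, -53, 80) [0.5028 0.2042 0.08  ] [0.5404 0.1647 0.0015]
(-80, 68, 24) [0.4397 0.3102 0.024 ] [0.4468 0.3083 0.0117]
(105, 68, 24) [0.5773 0.4339 0.024 ] [0.5758 0.4293 0.0197]
(-25, 0, 89.5) [0.5261 0.2964 0.0895] [0.5272 0.2962 0.0862]
(85, 0, 304) [0.6079 0.3699 0.304 ] [0.6109 0.3711 0.3036]
(-17, 0, 272) [0.532  0.3017 0.272 ] [0.5343 0.3039 0.2682]
(-104, 53, 80) [0.4319 0.283  0.08  ] [0.4336 0.2813 0.0811]
(-104, -53, 80) [0.5028 0.2042 0.08  ] [0.5024 0.2057 0.0771]
(-25, 0, 89.5) [0.5261 0.2964 0.0895] [0.5309 0.2986 0.087 ]
(105, 68, 24) [0.5773 0.4339 0.024 ] [0.5781 0.4311 0.0225]
(105, -68, 24) [0.6682 0.3327 0.024 ] [0.6727 0.3361 0.0041]
```

```bash
cat > hm.py <<'E'
from h import *
np.set_printoptions(precision=3,suppress=True)
def cloud(n):
    c=cam(n); v,u=np.mgrid[0:400,0:640]; 
    p=cv2.undistortPoints(np.stack([u,v],-1).reshape(-1,1,2).astype(float),K(c),np.array(c["D"],float)).reshape(-1,2)
    d=c["depth"].reshape(-1); P=np.c_[p*d[:,None],d]; P=P[d>0]
    return P@q2R(c["orientation"]).T+np.array(c["origin"])
E
python3 - <<'E'
from hm import *
P=cloud("top")
for x0 in np.arange(0.15,0.75,.05):
  print("%.2f"%x0,[round(float(P[(abs(P[:,0]-x0-.025)<.025)&(abs(P[:,1]-y0-.025)<.025),2].max(initial=-9)),2) for y0 in np.arange(-.6,.5,.05)])
E
```

```text
0.15 [-9.0, -9.0, -9.0, -9.0, -9.0, -9.0, -9.0, -9.0, 0.78, 0.79, 0.77, 0.69, 0.55, 0.41, 0.0, 0.0, -0.76, -0.76, -0.76, -0.76, -0.76, -0.76]
0.20 [-0.76, -0.77, -9.0, -9.0, -9.0, -9.0, -9.0, -9.0, 0.78, 0.79, 0.77, 0.69, 0.55, 0.41, -0.77, -0.76, -0.76, -0.76, -0.76, -0.76, -0.76, -0.76]
0.25 [-0.76, -0.77, -9.0, -9.0, -9.0, -9.0, -9.0, -9.0, 0.78, 0.79, 0.77, 0.65, -0.78, -0.77, -0.76, -0.76, -0.76, -0.76, -0.76, -0.75, -0.76, -0.76]
0.30 [-0.76, -0.77, -9.0, -9.0, -9.0, -9.0, -9.0, -9.0, -0.79, -0.77, -0.77, -0.75, -0.76, -0.76, -0.76, -0.76, -0.76, -0.76, -0.75, -0.77, -0.75, -0.76]
0.35 [0.01, 0.01, 0.01, 0.02, 0.01, 0.03, 0.03, 0.03, 0.02, 0.01, 0.01, 0.01, 0.01, 0.01, 0.01, 0.01, 0.01, 0.01, 0.01, 0.01, 0.02, 0.01]
0.40 [0.01, 0.01, 0.04, 0.06, 0.06, 0.07, 0.13, 0.22, 0.03, 0.02, 0.01, 0.02, 0.02, 0.02, 0.01, 0.01, 0.01, 0.09, 0.03, 0.01, 0.01, 0.02]
0.45 [0.4, 0.42, 0.44, 0.46, 0.47, 0.47, 0.48, 0.48, 0.47, 0.01, 0.18, 0.18, 0.02, 0.01, 0.01, 0.01, 0.09, 0.1, 0.09, 0.03, 0.01, 0.01]
0.50 [0.5, 0.51, 0.51, 0.51, 0.52, 0.62, 0.63, 0.63, 0.63, 0.18, 0.19, 0.18, 0.19, 0.19, 0.18, 0.18, 0.09, 0.28, 0.27, 0.09, 0.09, 0.01]
0.55 [0.54, 0.54, 0.63, 0.63, 0.63, 0.63, 0.63, 0.6, 0.63, 0.63, 0.35, 0.33, 0.33, 0.33, 0.18, 0.18, 0.13, 0.24, 0.24, 0.31, 0.24, 0.01]
0.60 [0.56, 0.56, 0.63, 0.63, 0.61, 0.65, 0.64, 0.64, 0.62, 0.63, 0.49, 0.48, 0.35, 0.34, 0.34, 0.34, 0.01, 0.09, 0.09, 0.31, 0.02, 0.01]
0.65 [0.56, 0.58, 0.63, 0.79, 0.81, 0.81, 0.81, 0.81, 0.95, 0.95, 0.95, 0.95, 0.95, 0.99, 0.99, 0.99, 0.99, 0.82, 0.83, 0.83, 0.83, 0.84]
0.70 [-9.0, 0.58, 0.58, 0.63, 0.84, 0.86, 0.87, 0.87, 0.95, 0.95, 0.95, 0.95, 0.95, 0.99, 0.99, 0.99, 0.99, 0.95, 0.92, 0.9, 0.82, 0.83]
```

```bash
python3 -m creep '{"hand":[0,0,0,0,0],"delta_pos":[[0.0289,-0.0325,-0.005],[0.0289,-0.0325,-0.005],[0.0289,-0.0325,-0.005],[0.0289,-0.0325,-0.005],[0.0289,-0.0325,-0.005]],"turn":[0,0,0,0,0]}' 60
python3 -m creep '{"hand":[0,0,0,0,0],"delta_pos":[[0.0289,-0.0325,0],[0.0289,-0.0325,0],[0.0289,-0.0325,0],[0.0289,-0.0325,0],[0.0289,-0.0325,0]],"turn":[0,0,0,0,0]}'
python3 -m creep '{"hand":[0,0,0,0,0],"delta_pos":[[0.016,-0.0282,0],[0.016,-0.0282,0],[0.016,-0.0282,0],[0.016,-0.0282,0],[0.016,-0.0282,0]],"turn":[0,0,0,0,0]}'
```

```text
clock: 1.57
tcp_pos: [0.2196, -0.4028, 0.2624]
orientation: [0.0, 0.993, 0.121, 0.0]
wrist_force: [1.7, -0.0, 0.5]
finger_gap: 0.0256
clock: 1.98
tcp_pos: [0.3006, -0.2487, 0.2626]
orientation: [0.0, 0.993, 0.121, 0.0]
wrist_force: [0.9, -0.6, -0.2]
finger_gap: -0.0001
clock: 2.4
tcp_pos: [0.3353, -0.1241, 0.2625]
orientation: [0.0, 0.993, 0.121, 0.0]
wrist_force: [1.1, 0.8, 0.1]
finger_gap: -0.0002
```

```bash
python3 -m creep '{"hand":[0,0,0,0,0],"delta_pos":[[0.016,-0.0282,0],[0.016,-0.0282,0],[0.016,-0.0282,0],[0.016,-0.0282,0],[0.016,-0.0282,0]],"turn":[0,0,0,0,0]}'
python3 -m creep '{"hand":[0,0,0,0,0],"delta_pos":[[0.0226,-0.0446,0],[0.0226,-0.0446,0],[0.0226,-0.0446,0],[0.0226,-0.0446,0],[0.0226,-0.0446,0]],"turn":[0,0,0,0,0]}'
python3 -m creep '{"hand":[0,0,0,0,0],"delta_pos":[[0,0,0],[0,0,0],[0,0,0],[0,0,0],[0,0,0]],"turn":[-1,-1,-1,-1,-1]}'
python3 -m creep '{"hand":[0,0,0,0,0],"delta_pos":[[0,0,0],[0,0,0],[0,0,0],[0,0,0],[0,0,0]],"turn":[-0.6,0,0,0,0]}'
python3 - <<'E'
from h import *
np.set_printoptions(precision=4,suppress=True)
s=env.get_state();print(s["tcp_pos"],s["joint_pos"],q2R(s["orientation"])[:,0],s["wrist_force"])
a=cam("scene");b=cam("top")
save(a,"s2.png",(150,320,220,430),3.5);save(b,"t2.png",(140,300,230,390),4)
E
```

```text
clock: 2.82
tcp_pos: [0.3703, 0.0008, 0.2625]
orientation: [0.0, 0.993, 0.121, 0.0]
wrist_force: [0.2, 0.1, 0.4]
finger_gap: 0.0002
clock: 3.23
tcp_pos: [0.4161, 0.192, 0.2625]
orientation: [-0.002, 0.992, 0.127, 0.0]
wrist_force: [1.3, -1.3, 0.6]
finger_gap: -0.0002
clock: 3.65
tcp_pos: [0.4163, 0.1896, 0.2623]
orientation: [-0.002, 0.941, 0.339, 0.0]
wrist_force: [0.4, -0.4, 0.0]
finger_gap: 0.0003
clock: 4.07
tcp_pos: [0.4163, 0.1893, 0.2623]
orientation: [-0.002, 0.933, 0.36, 0.0]
wrist_force: [-0.1, 0.5, 0.3]
finger_gap: -0.0003
[0.4163 0.1893 0.2623] [ 0.2484  0.079  -0.1971  1.2948  0.0041  2.6529] [0.7404 0.6721 0.0019] [-0.0888  0.4767  0.3329]
```

View pics/s2.png

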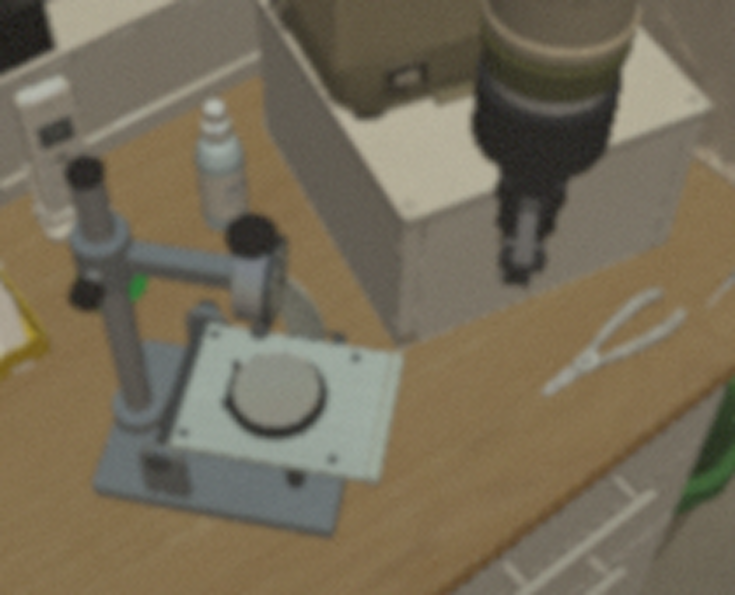

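View pics/t2.png

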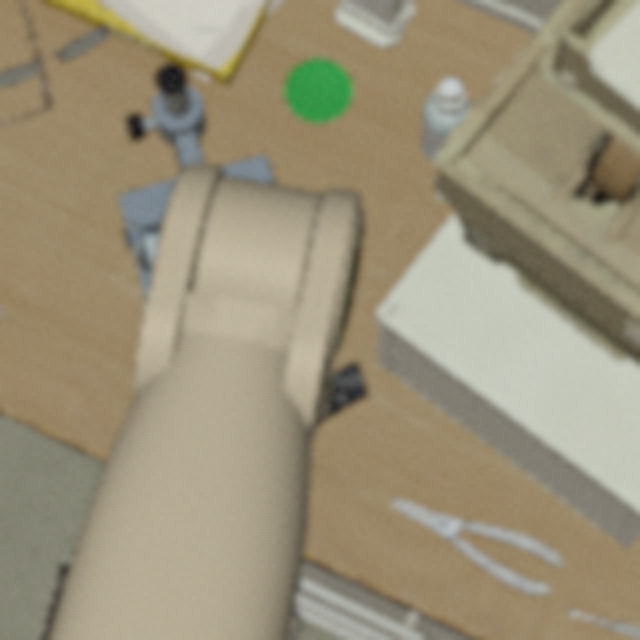

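Run:
```python
from hm import *
c=cam("scene");save(c,"s3.png")
P=np.vstack([cloud("scene"),cloud("top")])
t=np.array([.545,.313]);y=.732;R2=np.array([[np.cos(y),-np.sin(y)],[np.sin(y),np.cos(y)]])
G=np.c_[(P[:,:2]-t)@R2,P[:,2]]
for z0 in np.arange(.24,.75,.03):
  m=(abs(G[:,2]-z0-.015)<.015)&(G[:,0]<0.12)&(G[:,0]>-.4)&(abs(G[:,1])<.2)
  if m.sum(): print("%.2f"%z0,m.sum(),G[m].min(0)*1000//1,G[m].max(0)*1000//1)
```

```text
0.24 955 [-190. -200.  240.] [105.  26. 269.]
0.27 454 [-192. -200.  270.] [100.  13. 299.]
0.30 690 [-196. -200.  300.] [ 99.  14. 329.]
0.33 564 [-199. -200.  330.] [-11.  56. 359.]
0.36 240 [-215.  -48.  360.] [-143.   36.  389.]
0.39 479 [-217.  -27.  390.] [-142.   32.  419.]
0.42 534 [-216.  -13.  420.] [-142.   31.  449.]
0.45 621 [-219.  -40.  451.] [-142.   32.  479.]
0.48 556 [-219.  -39.  480.] [-143.   33.  509.]
0.51 721 [-233.  -11.  510.] [-124.   49.  539.]
0.54 1302 [-236.  -37.  540.] [-123.   51.  569.]
0.57 1502 [-236.  -30.  570.] [-124.   49.  599.]
0.60 1689 [-234.  -21.  600.] [-126.   47.  629.]
0.63 781 [-239.  -26.  630.] [-131.   59.  659.]
0.66 3017 [-390.  -68.  660.] [-119.  147.  689.]
0.69 8328 [-400.  -67.  690.] [-118.  169.  719.]
0.72 12405 [-400.  -64.  720.] [-125.  174.  749.]
```

View pics/s3.png

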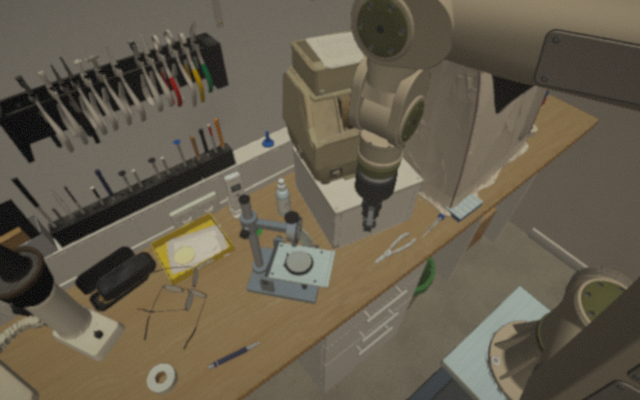

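```bash
python3 -m creep '{"hand":[0,0,0,0,0],"delta_pos":[[0,-0.0079,0.051],[0,0,0.051],[0,0,0.051],[0,0,0.051],[0,0,0.051]],"turn":[0,0,0,0,0]}'
python3 -m creep '{"hand":[0,0,0,0,0],"delta_pos":[[0.015,0,0],[0.015,0,0],[0.015,0,0],[0.0125,0,0],[0,0,0]],"turn":[0,0,0,0,0]}'
python3 - <<'E'
from h import *
np.set_printoptions(precision=4,suppress=True)
s=env.get_state();print(s["tcp_pos"],s["joint_pos"],s["wrist_force"])
a=cam("scene")
save(a,"s4.png",(190,320,240,400),5)
E
```

```text
clock: 4.73
tcp_pos: [0.4119, 0.1949, 0.057]
orientation: [-0.002, 0.933, 0.361, 0.001]
wrist_force: [1.0, -0.1, -0.5]
finger_gap: -0.0
clock: 5.15
tcp_pos: [0.4479, 0.2269, 0.0586]
orientation: [-0.002, 0.933, 0.361, 0.001]
wrist_force: [1.1, -0.2, -0.1]
finger_gap: -0.0005
[0.4479 0.2269 0.0586] [ 0.3064  0.3081 -0.4434  0.8168  0.0042  2.7095] [ 1.0663 -0.2044 -0.1027]
```

View pics/s4.png

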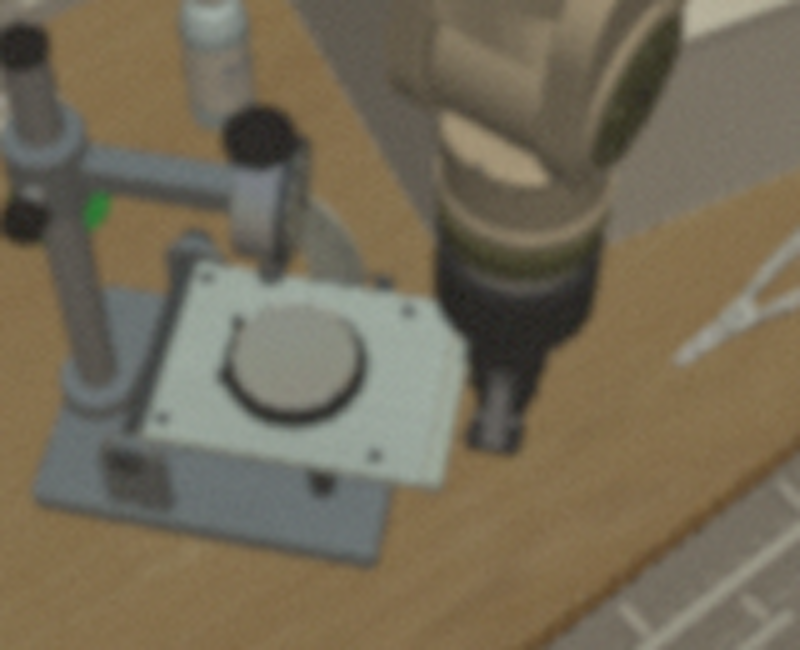

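```bash
python3 -m creep '{"hand":[0,0,0,0,0],"delta_pos":[[0.004,0,0],[0.004,0,0],[0.003,0,0],[0.003,0,0],[0,0,0]],"turn":[0,0,0,0,0]}'
python3 -m creep '{"hand":[0,0,0,0,0],"delta_pos":[[0.002,0,0],[0.002,0,0],[0,0,0],[0,0,0],[0,0,0]],"turn":[0,0,0,0,0]}'
```

```text
clock: 5.62
tcp_pos: [0.4546, 0.2335, 0.0586]
orientation: [-0.002, 0.933, 0.361, 0.001]
wrist_force: [0.1, 0.0, -0.4]
finger_gap: -0.0001
clock: 6.03
tcp_pos: [0.4555, 0.2347, 0.0581]
orientation: [-0.002, 0.933, 0.361, -0.001]
wrist_force: [-4.6, -4.8, 2.7]
finger_gap: 0.0005
```

```bash
python3 -m creep '{"hand":[0,0,0,0,0],"delta_pos":[[0.002,0,0],[0.002,0,0],[0.002,0,0],[0,0,0],[0,0,0]],"turn":[0,0,0,0,0]}'
```

```text
clock: 6.45
tcp_pos: [0.4555, 0.235, 0.0576]
orientation: [0.0, 0.933, 0.36, -0.005]
wrist_force: [-11.6, -14.2, 11.1]
finger_gap: 0.0001
```

```bash
python3 -m creep '{"hand":[0,0,0,0,0],"delta_pos":[[0.002,0,-0.003],[0.001,0,-0.003],[0.001,0,-0.003],[0,0,-0.003],[0,0,0]],"turn":[0,0,0,0,0]}'
```

```text
clock: 6.87
tcp_pos: [0.4547, 0.236, 0.0647]
orientation: [0.0, 0.933, 0.36, -0.009]
wrist_force: [-12.7, -14.0, -4.6]
finger_gap: 0.0002
```

```bash
python3 -m creep '{"hand":[0,0,0,0,0],"delta_pos":[[0.001,0,-0.003],[0.001,0,-0.003],[0.001,0,-0.003],[0.001,0,-0.003],[0,0,0]],"turn":[0,0,0,0,0]}'
```

```text
clock: 7.28
tcp_pos: [0.4548, 0.2367, 0.0732]
orientation: [0.001, 0.933, 0.36, -0.011]
wrist_force: [-15.1, -18.1, -4.3]
finger_gap: -0.0001
```

```bash
cat > ang.py <<'E'
from hm import *
def angle(show=True):
    t=np.array([.545,.313]);y=.732;R2=np.array([[np.cos(y),-np.sin(y)],[np.sin(y),np.cos(y)]])
    out={}
    for n in ("scene","top"):
        P=cloud(n); G=np.c_[(P[:,:2]-t)@R2,P[:,2]]
        rs=[]
        for deg in np.arange(-3,40,.5):
            th=np.radians(deg); dx=45/1000-G[:,0]; dz=G[:,2]-.078
            u=dx*np.cos(th)+dz*np.sin(th); w=-dx*np.sin(th)+dz*np.cos(th)
            m=(u>.108)&(u<.142)&(abs(G[:,1])<.046)&(abs(w-.004)<.012)
            rs.append((m.sum(),deg))
        _,deg=max(rs)
        for it in range(5):
            th=np.radians(deg); dx=45/1000-G[:,0]; dz=G[:,2]-.078
            u=dx*np.cos(th)+dz*np.sin(th); w=-dx*np.sin(th)+dz*np.cos(th)
            m=(u>.02)&(u<.142)&(abs(G[:,1])<.046)&(abs(w-.004)<.006)&((abs(u-.07)>.037)|(abs(G[:,1])>.037))
            a,b=np.polyfit(dx[m],dz[m],1) if m.sum()>10 else (np.nan,np.nan)
            if not np.isfinite(a): break
            deg=np.degrees(np.arctan(a))
        mm=m&(u>.11); 
        out[n]=(int(m.sum()),round(deg,2),"offset_mm",round(b*1000,1),"pivoted",round(float(np.degrees(np.median(np.arctan2(dz[mm],dx[mm])-np.arcsin(.004/np.hypot(dx[mm],dz[mm]))))),2) if mm.any() else None)
    return out
E
python3 - <<'E'
from ang import *
a=cam("scene");save(a,"s5.png",(190,320,240,400),5)
print(angle())
E
```

```text
{'scene': (676, np.float64(5.12), 'offset_mm', np.float64(3.9), 'pivoted', 5.08), 'top': (5, np.float64(6.5), 'offset_mm', nan, 'pivoted', 4.7)}
```

View pics/s5.png

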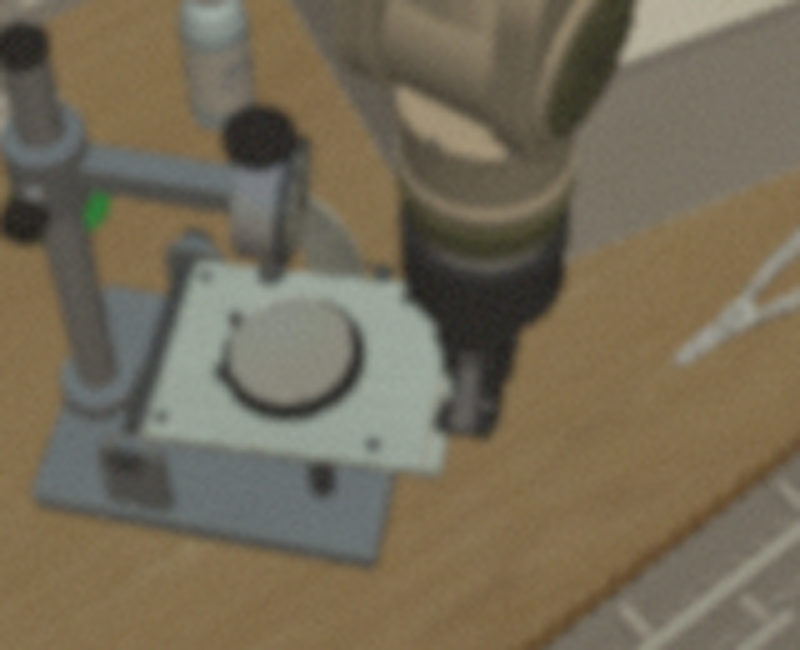

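```bash
python3 -m creep '{"hand":[0,0,0,0,0],"delta_pos":[[0.0006,0,-0.004],[0.0006,0,-0.004],[0.0006,0,-0.004],[0.0006,0,-0.004],[0,0,0]],"turn":[0,0,0,0,0]}'
python3 -m creep '{"hand":[0,0,0,0,0],"delta_pos":[[0.001,0,-0.004],[0.001,0,-0.004],[0.001,0,-0.004],[0.001,0,-0.004],[0,0,0]],"turn":[0,0,0,0,0]}'
python3 - <<'E'
from ang import *
print(angle())
E
```

```text
clock: 7.85
tcp_pos: [0.4561, 0.2378, 0.0861]
orientation: [0.001, 0.933, 0.36, -0.012]
wrist_force: [-16.3, -18.8, -3.1]
finger_gap: 0.0001
clock: 8.27
tcp_pos: [0.4583, 0.2396, 0.0991]
orientation: [0.001, 0.933, 0.36, -0.012]
wrist_force: [-18.9, -20.4, -0.0]
finger_gap: 0.0002
{'scene': (666, np.float64(14.8), 'offset_mm', np.float64(4.6), 'pivoted', 15.01), 'top': (6, np.float64(17.5), 'offset_mm', nan, 'pivoted', 16.52)}
```

```bash
python3 -m creep '{"hand":[0,0,0,0,0],"delta_pos":[[0.0012,0,-0.004],[0.0012,0,-0.004],[0.0012,0,-0.004],[0.0012,0,-0.004],[0,0,0]],"turn":[0,0,0,0,0]}'
python3 -m creep '{"hand":[0,0,0,0,0],"delta_pos":[[0.0014,0,-0.004],[0.0014,0,-0.004],[0.0014,0,-0.004],[0.0,0,0],[0,0,0]],"turn":[0,0,0,0,0]}'
python3 - <<'E'
from ang import *
print(angle())
a=cam("scene");save(a,"s6.png",(190,320,240,400),5)
E
```

```text
clock: 8.78
tcp_pos: [0.4615, 0.2422, 0.1123]
orientation: [0.001, 0.933, 0.36, -0.012]
wrist_force: [-19.7, -21.3, 2.9]
finger_gap: 0.0001
clock: 9.2
tcp_pos: [0.4645, 0.2447, 0.1222]
orientation: [0.001, 0.933, 0.36, -0.011]
wrist_force: [-17.8, -20.2, 4.9]
finger_gap: -0.0001
{'scene': (607, np.float64(24.09), 'offset_mm', np.float64(5.0), 'pivoted', 24.37), 'top': (1, np.float64(29.5), 'offset_mm', nan, 'pivoted', 26.83)}
```

View pics/s6.png

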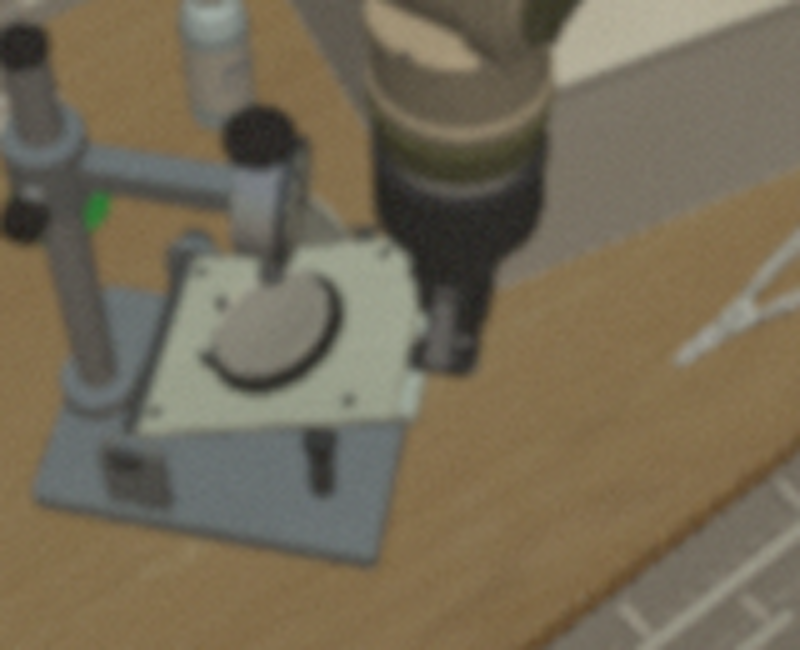

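```bash
python3 -m creep '{"hand":[0,0,0,0,0],"delta_pos":[[-0.005,0,0],[-0.005,0,0],[-0.005,0,0],[-0.005,0,0],[-0.005,0,0]],"turn":[0,0,0,0,0]}'
python3 -m creep '{"hand":[0,0,0,0,0],"delta_pos":[[-0.005,0,0],[-0.005,0,0],[0,0,0],[0,0,0],[0,0,0]],"turn":[0,0,0,0,0]}'
python3 - <<'E'
from ang import *
print(angle())
a=cam("scene");save(a,"s7.png",(190,320,240,400),5)
E
```

```text
clock: 9.77
tcp_pos: [0.4592, 0.2376, 0.1254]
orientation: [-0.002, 0.933, 0.361, 0.0]
wrist_force: [0.2, -0.1, -0.2]
finger_gap: -0.0003
clock: 10.18
tcp_pos: [0.4539, 0.2324, 0.126]
orientation: [-0.002, 0.933, 0.361, 0.001]
wrist_force: [0.1, -0.4, -0.8]
finger_gap: 0.0001
{'scene': (707, np.float64(14.67), 'offset_mm', np.float64(4.6), 'pivoted', 14.88), 'top': (0, np.float64(19.5), 'offset_mm', nan, 'pivoted', None)}
```

View pics/s7.png

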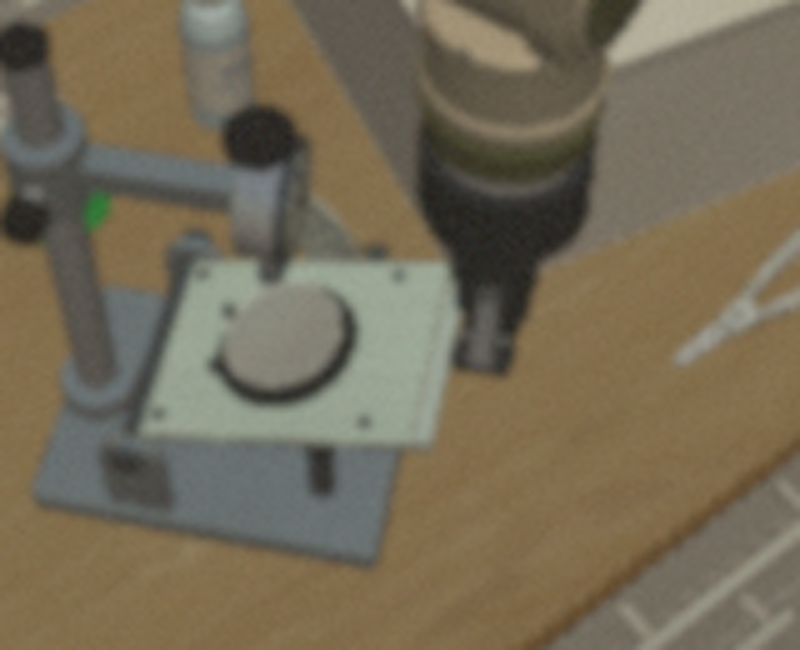

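```bash
python3 -m creep '{"hand":[0,0,0,0,0],"delta_pos":[[-0.004,0,0.01],[0,0,0.01],[0,0,0.01],[0,0,0],[0,0,0]],"turn":[0,0,0,0,0]}'
python3 - <<'E'
from hm import *
P=cloud("scene");t=np.array([.545,.313]);y=.732;R2=np.array([[np.cos(y),-np.sin(y)],[np.sin(y),np.cos(y)]])
G=np.c_[(P[:,:2]-t)@R2,P[:,2]]*1000
for z in range(160,280,10):
  m=(abs(G[:,2]-z-5)<5)&(abs(G[:,1])<40)&(G[:,0]>-70)&(G[:,0]<30)
  if m.any(): print(z,m.sum(),np.percentile(G[m,0],[0,5,50]).round(),G[m,1].min().round(),G[m,1].max().round())
E
```

```text
clock: 10.75
tcp_pos: [0.4501, 0.2298, 0.1005]
orientation: [-0.002, 0.933, 0.361, -0.001]
wrist_force: [0.5, -0.1, 0.5]
finger_gap: 0.0005
160 21 [-21. -21. -17.] -2.0 9.0
170 1 [-16. -16. -16.] 7.0 7.0
190 3 [-31. -31. -31.] -13.0 14.0
200 12 [-32. -32. -31.] -12.0 27.0
210 59 [-33. -32. -16.] -15.0 31.0
220 86 [-33. -32. -13.] -16.0 32.0
230 148 [-32. -32.   1.] -20.0 31.0
240 110 [-32. -31. -22.] -20.0 26.0
250 15 [-31. -31. -27.] -5.0 15.0
260 165 [-31. -29. -16.] -15.0 19.0
```

```bash
python3 -m creep '{"hand":[0,0,0,0,0],"delta_pos":[[0.005,0,0],[0.005,0,0],[0.004,0,0],[0.003,0,0],[0,0,0]],"turn":[0,0,0,0,0]}'
python3 -m creep '{"hand":[0,0,0,0,0],"delta_pos":[[0.003,0,-0.001],[0.003,0,-0.001],[0.003,0,-0.002],[0.003,0,-0.002],[0,0,0]],"turn":[0,0,0,0,0]}'
python3 - <<'E'
from ang import *
print(angle())
E
```

```text
clock: 11.22
tcp_pos: [0.459, 0.2379, 0.1009]
orientation: [-0.001, 0.933, 0.361, -0.003]
wrist_force: [-4.0, -5.6, 3.0]
finger_gap: -0.0002
clock: 11.63
tcp_pos: [0.4589, 0.2395, 0.1036]
orientation: [0.001, 0.933, 0.36, -0.011]
wrist_force: [-17.9, -21.1, 6.9]
finger_gap: 0.0
{'scene': (674, np.float64(15.24), 'offset_mm', np.float64(4.6), 'pivoted', 15.46), 'top': (0, np.float64(20.5), 'offset_mm', nan, 'pivoted', None)}
```

```bash
python3 -m creep '{"hand":[0,0,0,0,0],"delta_pos":[[0.0012,0,-0.004],[0.0012,0,-0.004],[0.0012,0,-0.004],[0.0012,0,-0.004],[0.0012,0,-0.004]],"turn":[0,0,0,0,0]}'
python3 -m creep '{"hand":[0,0,0,0,0],"delta_pos":[[0.0016,0,-0.004],[0.0016,0,-0.004],[0.0016,0,-0.004],[0.0016,0,-0.004],[0,0,0]],"turn":[0,0,0,0,0]}'
python3 - <<'E'
from ang import *
print(angle())
E
```

```text
clock: 12.15
tcp_pos: [0.4627, 0.2427, 0.1194]
orientation: [0.001, 0.933, 0.36, -0.011]
wrist_force: [-16.8, -19.3, 3.7]
finger_gap: 0.0002
clock: 12.57
tcp_pos: [0.4672, 0.2464, 0.1328]
orientation: [0.001, 0.933, 0.36, -0.01]
wrist_force: [-18.2, -19.7, 5.4]
finger_gap: 0.0001
{'scene': (601, np.float64(26.89), 'offset_mm', np.float64(5.2), 'pivoted', 27.19), 'top': (0, np.float64(32.5), 'offset_mm', nan, 'pivoted', None)}
```

```bash
python3 -m creep '{"hand":[0,0,0,0,0],"delta_pos":[[0.002,0,-0.004],[0.002,0,-0.004],[0.001,0,-0.001],[0,0,0],[0,0,0]],"turn":[0,0,0,0,0]}'
python3 - <<'E'
from ang import *
print(angle())
E
python3 -m creep '{"hand":[0,0,0,0,0],"delta_pos":[[-0.005,0,0],[-0.005,0,0],[-0.005,0,0],[-0.005,0,0],[-0.005,0,0]],"turn":[0,0,0,0,0]}'
python3 -m creep '{"hand":[0,0,0,0,0],"delta_pos":[[-0.005,0,0],[-0.005,0,0],[0,0,0],[0,0,0],[0,0,0]],"turn":[0,0,0,0,0]}'
python3 - <<'E'
from ang import *
print(angle())
a=cam("scene");save(a,"s8.png",(190,320,240,400),5)
E
```

```text
clock: 13.08
tcp_pos: [0.47, 0.2489, 0.1399]
orientation: [0.001, 0.933, 0.36, -0.01]
wrist_force: [-18.6, -19.0, 7.2]
finger_gap: -0.0
{'scene': (563, np.float64(29.9), 'offset_mm', np.float64(5.5), 'pivoted', 30.23), 'top': (0, np.float64(36.5), 'offset_mm', nan, 'pivoted', None)}
clock: 13.6
tcp_pos: [0.4634, 0.2415, 0.1423]
orientation: [-0.002, 0.933, 0.361, 0.0]
wrist_force: [-0.5, -0.2, 0.5]
finger_gap: -0.0003
clock: 14.02
tcp_pos: [0.4583, 0.2364, 0.1429]
orientation: [-0.002, 0.933, 0.361, 0.001]
wrist_force: [-0.2, 0.1, -0.4]
finger_gap: 0.0003
{'scene': (665, np.float64(20.48), 'offset_mm', np.float64(4.8), 'pivoted', 20.7), 'top': (0, np.float64(26.0), 'offset_mm', nan, 'pivoted', None)}
```

View pics/s8.png

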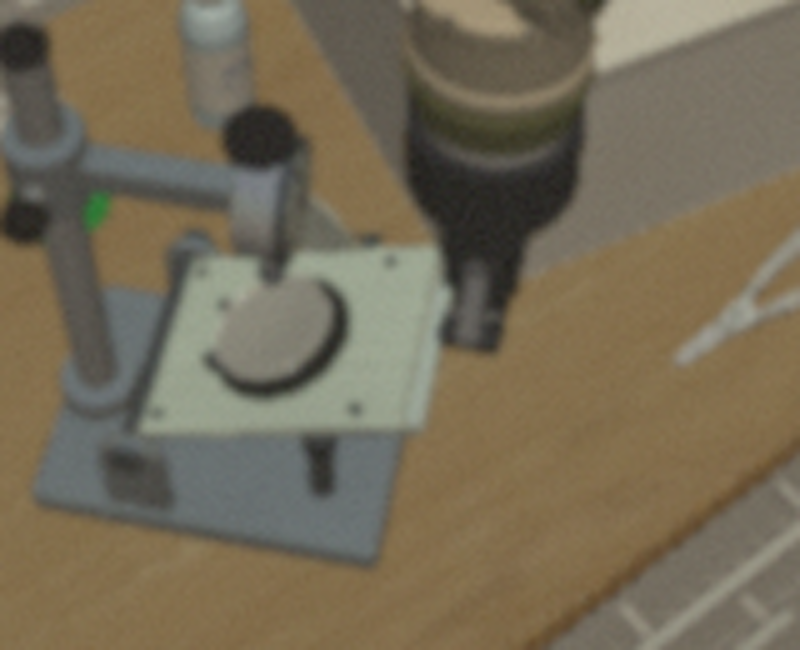

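```bash
python3 -m creep '{"hand":[0,0,0,0,0],"delta_pos":[[-0.015,0,0],[0,0,-0.045],[0,0,-0.045],[0,0,-0.045],[0,0,-0.045]],"turn":[0,0,0,0,0]}'
python3 -m creep '{"hand":[0,0,0,0,0],"delta_pos":[[0,0,-0.04],[0,0,0],[0,0,0],[0,0,0],[0,0,0]],"turn":[0,0,0,0,0]}'
python3 - <<'E'
from ang import *
print(angle())
s=env.get_state();Rm=q2R(s["orientation"])
print(s["tcp_pos"], Rm.T@(np.array([.533,.3025,.300])-s["tcp_pos"])/.8)
a=cam("scene");save(a,"s9.png",(170,300,220,380),5)
b=cam("top");save(b,"t9.png",(140,260,230,350),5)
for n,c in (("scene",a),("top",b)):
  for q in ("press_pad","foot_disc","lens","table_edge"): print(n,q,[(np.round(r["location"],1),round(r["score"],2)) for r in env.pinpoint(n,q)[:2]])
E
```

```text
clock: 14.58
tcp_pos: [0.4485, 0.2274, 0.2878]
orientation: [-0.002, 0.933, 0.361, 0.0]
wrist_force: [0.9, -0.5, -0.0]
finger_gap: -0.0002
clock: 15.0
tcp_pos: [0.4483, 0.2272, 0.3167]
orientation: [-0.002, 0.933, 0.361, -0.001]
wrist_force: [-0.1, -0.6, -0.9]
finger_gap: -0.0001
{'scene': (665, np.float64(20.45), 'offset_mm', np.float64(4.8), 'pivoted', 20.66), 'top': (0, np.float64(39.5), 'offset_mm', nan, 'pivoted', None)}
[0.448 0.227 0.317] [0.142 0.002 0.021]
scene press_pad [(array([218.6, 289.4]), 0.79)]
scene foot_disc [(array([254.5, 323.3]), 0.29)]
scene lens [(array([255.3, 294.1]), 0.78), (array([231.3, 251.4]), 0.59)]
scene table_edge [(array([254.9, 325.3]), 0.58)]
top press_pad []
top foot_disc []
top lens [(array([163.4, 308. ]), 0.48)]
top table_edge [(array([228.6, 290.6]), 0.41)]
```

View pics/s9.png

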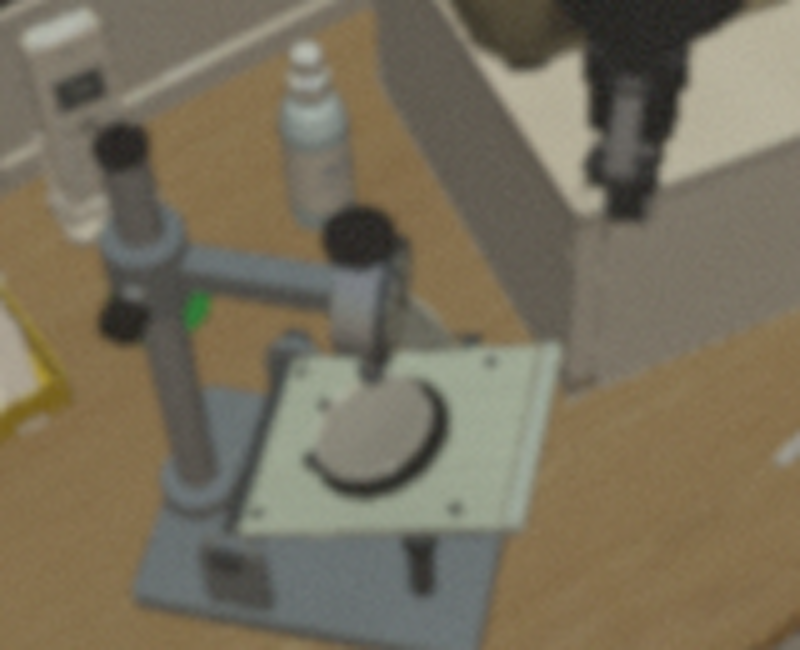

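View pics/t9.png

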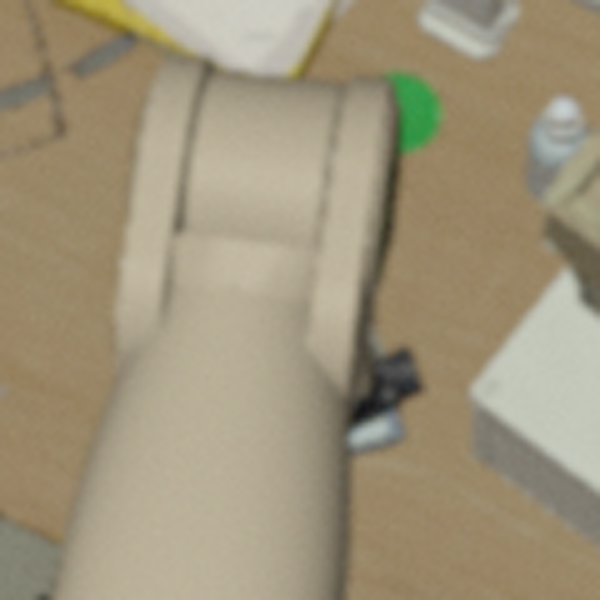

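```bash
python3 -m creep '{"hand":[0,0,0,0,0],"delta_pos":[[0.0355,0.002,0],[0.0355,0,0],[0.0355,0,0],[0.0355,0,0],[0,0,0]],"turn":[0,0,0,0,0]}'
python3 -m creep '{"hand":[0,0,0,0,0],"delta_pos":[[0,0,0.01],[0,0,0.01],[0,0,0.009],[0,0,0],[0,0,0]],"turn":[0,0,0,0,0]}'
python3 - <<'E'
from h import *
np.set_printoptions(precision=4,suppress=True)
s=env.get_state();print(s["tcp_pos"],s["wrist_force"])
a=cam("scene");save(a,"s10.png",(170,300,220,380),5)
E
```

```text
clock: 16.02
tcp_pos: [0.5371, 0.3051, 0.316]
orientation: [-0.002, 0.932, 0.361, -0.0]
wrist_force: [-1.2, -1.1, -0.3]
finger_gap: -0.0
clock: 16.43
tcp_pos: [0.533, 0.302, 0.2951]
orientation: [-0.002, 0.933, 0.361, -0.0]
wrist_force: [0.7, -0.1, 0.9]
finger_gap: 0.0001
[0.533  0.302  0.2951] [ 0.736  -0.09    0.8526]
```

View pics/s10.png

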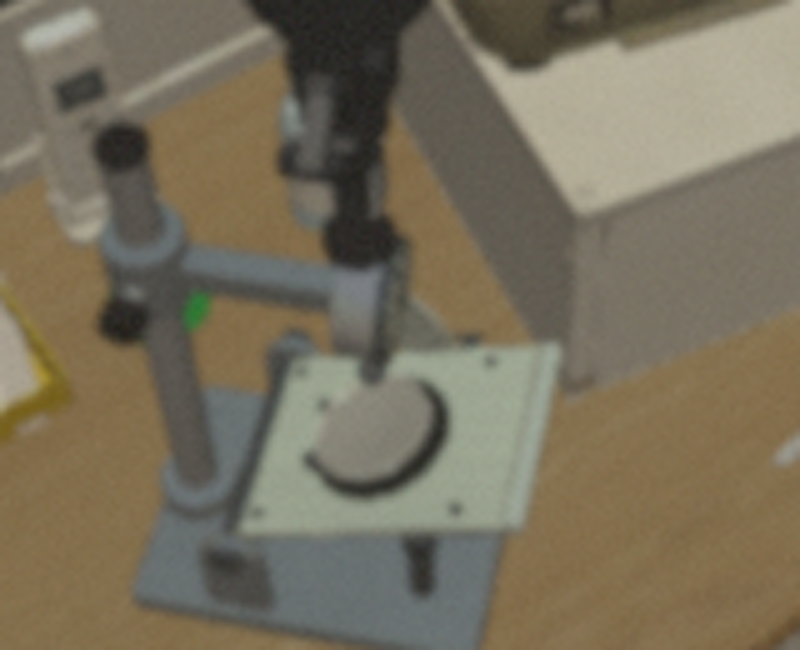

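```bash
python3 -m creep '{"hand":[0,0,0,0,0],"delta_pos":[[0,0,0.004],[0,0,0.004],[0,0,0.004],[0,0,0],[0,0,0]],"turn":[0,0,0,0,0]}'
python3 -m creep '{"hand":[0,0,0,0,0],"delta_pos":[[0,0,0.002],[0,0,0.002],[0,0,0.002],[0,0,0.002],[0,0,0.002]],"turn":[0,0,0,0,0]}'
```

```text
clock: 16.9
tcp_pos: [0.5339, 0.3027, 0.2855]
orientation: [-0.002, 0.933, 0.361, -0.0]
wrist_force: [-0.1, -0.4, -0.4]
finger_gap: -0.0002
clock: 17.32
tcp_pos: [0.5341, 0.3028, 0.2777]
orientation: [-0.002, 0.933, 0.361, 0.0]
wrist_force: [0.2, -0.6, 1.4]
finger_gap: 0.0001
```

```bash
for i in 1; do :; done; python3 -m creep '{"hand":[0,0,0,0,0],"delta_pos":[[0,0,0.003],[0,0,0.003],[0,0,0.003],[0,0,0.003],[0,0,0.003]],"turn":[0,0,0,0,0]}'
python3 - <<'E'
from h import *
a=cam("scene");save(a,"s11.png",(170,300,220,380),5)
E
```

```text
clock: 17.73
tcp_pos: [0.5341, 0.3028, 0.2656]
orientation: [-0.002, 0.933, 0.361, 0.0]
wrist_force: [-1.3, 0.3, 3.3]
finger_gap: 0.0003
```

View pics/s11.png

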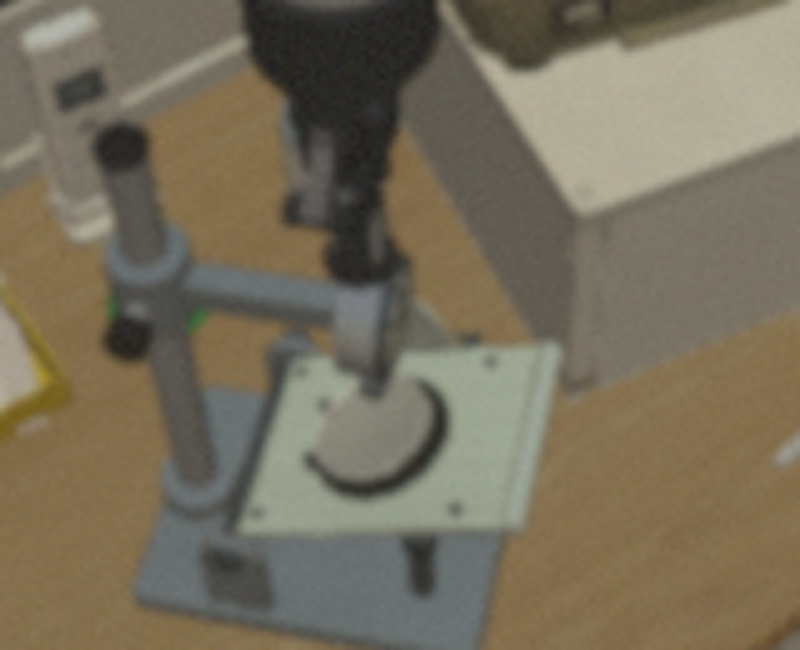

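```bash
python3 -m creep '{"hand":[0,0,0,0,0],"delta_pos":[[0,0,0.003],[0,0,0.003],[0,0,0.003],[0,0,0.003],[0,0,0.003]],"turn":[0,0,0,0,0]}'
python3 -m creep '{"hand":[0,0,0,0,0],"delta_pos":[[0,0,0.003],[0,0,0.003],[0,0,0.003],[0,0,0.003],[0,0,0.003]],"turn":[0,0,0,0,0]}'
python3 - <<'E'
from h import *
print(env.get_state()["wrist_force"])
a=cam("scene");save(a,"s12.png",(220,290,270,350),10)
E
```

```text
clock: 18.2
tcp_pos: [0.5341, 0.3028, 0.2535]
orientation: [-0.002, 0.933, 0.361, 0.0]
wrist_force: [1.0, -1.3, 2.5]
finger_gap: 0.0004
clock: 18.62
tcp_pos: [0.5341, 0.3028, 0.2415]
orientation: [-0.002, 0.933, 0.361, 0.0]
wrist_force: [0.7, -0.7, 3.4]
finger_gap: 0.0002
[ 0.71620149 -0.73110006  3.35228301]
```

View pics/s12.png

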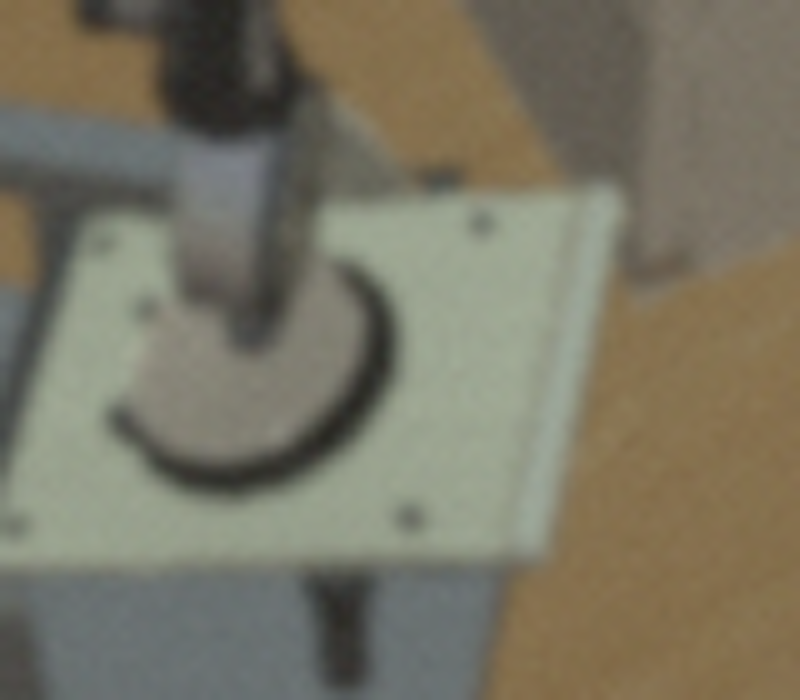

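```bash
C='{"hand":[0,0,0,0,0],"delta_pos":[[0,0,0.0004],[0,0,0.0004],[0,0,0.0004],[0,0,0.0004],[0,0,0.0004]],"turn":[0,0,0,0,0]}' ; unset C
python3 -m creep '{"hand":[0,0,0,0,0],"delta_pos":[[0,0,0.0004],[0,0,0.0004],[0,0,0.0004],[0,0,0.0004],[0,0,0.0004]],"turn":[0,0,0,0,0]}' | grep -E "tcp|wrist"
python3 -m creep '{"hand":[0,0,0,0,0],"delta_pos":[[0,0,0.0004],[0,0,0.0004],[0,0,0.0004],[0,0,0.0004],[0,0,0.0004]],"turn":[0,0,0,0,0]}' | grep -E "tcp|wrist"
python3 -m creep '{"hand":[0,0,0,0,0],"delta_pos":[[0,0,0.0004],[0,0,0.0004],[0,0,0.0004],[0,0,0.0004],[0,0,0.0004]],"turn":[0,0,0,0,0]}' | grep -E "tcp|wrist"
python3 -m creep '{"hand":[0,0,0,0,0],"delta_pos":[[0,0,0.0004],[0,0,0.0004],[0,0,0.0004],[0,0,0.0004],[0,0,0.0004]],"turn":[0,0,0,0,0]}' | grep -E "tcp|wrist"
```

```text
tcp_pos: [0.534, 0.3029, 0.2403]
wrist_force: [-0.1, -0.8, 2.7]
tcp_pos: [0.534, 0.3029, 0.2386]
wrist_force: [-0.4, -0.3, 2.7]
tcp_pos: [0.534, 0.3029, 0.2369]
wrist_force: [-0.4, -0.7, 1.8]
tcp_pos: [0.534, 0.3029, 0.2353]
wrist_force: [-0.7, -1.0, 2.8]
```

```bash
python3 -m creep '{"hand":[0,0,0,0,0],"delta_pos":[[0,0,0.0003],[0,0,0.0003],[0,0,0.0003],[0,0,0.0003],[0,0,0.0003]],"turn":[0,0,0,0,0]}' | grep -E "tcp|wrist"
python3 -m creep '{"hand":[0,0,0,0,0],"delta_pos":[[0,0,0.0003],[0,0,0.0003],[0,0,0.0003],[0,0,0.0003],[0,0,0.0003]],"turn":[0,0,0,0,0]}' | grep -E "tcp|wrist"
python3 - <<'E'
from ang import *
print(angle(),env.get_state()["wrist_force"])
a=cam("scene");save(a,"s13.png",(220,290,270,350),10)
E
```

```text
tcp_pos: [0.534, 0.3029, 0.2342]
wrist_force: [-0.9, -1.8, 2.6]
tcp_pos: [0.534, 0.3029, 0.2331]
wrist_force: [-0.3, -1.3, 3.1]
{'scene': (639, np.float64(19.86), 'offset_mm', np.float64(4.8), 'pivoted', 20.1), 'top': (154, np.float64(19.79), 'offset_mm', np.float64(5.7), 'pivoted', 20.43)} [-1.48  -1.495  3.228]
```

View pics/s13.png

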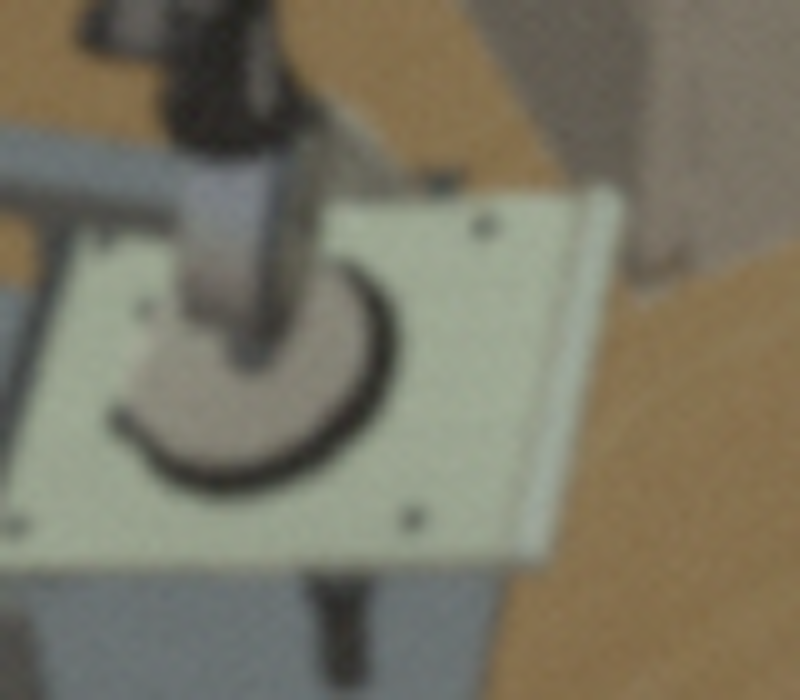

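Run:
```python
from h import *
ims=[cam("scene")["pixels"].astype(float) for _ in range(6)]
m=np.mean(ims,0);np.save("avg13.npy",m)
g=m.mean(2)
o=cv2.imread("pics/s12.png").astype(float).mean(2)
o=cv2.resize(o,(80,70),interpolation=cv2.INTER_AREA)
n=cv2.imread("pics/s13.png").astype(float).mean(2); n=cv2.resize(n,(80,70),interpolation=cv2.INTER_AREA)
for c in (23,24,25,26): print(c,o[26:40,c].round().astype(int),n[26:40,c].round().astype(int),g[246:260,270+c].round().astype(int))
for c in (18,20,22): print(c,o[6:20,c].round().astype(int),n[6:20,c].round().astype(int),g[226:240,270+c].round().astype(int))
```

```text
23 [105  99  92  84  78  78  81  86  95 111 123 126 125 126] [116 112 105 100  93  84  80  83  85  88  97 114 127 129] [117 112 106  99  91  84  83  83  83  86  97 114 124 129]
24 [101  95  88  80  73  71  76  76  84 103 121 124 124 124] [112 108 101  96  89  81  75  76  76  77  85 105 121 128] [112 108 102  96  89  83  78  77  76  76  85 104 122 127]
25 [ 84  80  76  70  64  67  70  72  81 100 118 124 126 121] [ 95  93  90  83  78  73  68  66  71  75  82 102 121 128] [ 97  92  87  82  76  73  68  69  73  73  81 102 122 128]
26 [ 72  69  64  58  55  59  67  76  89 107 120 124 125 122] [ 78  74  70  68  64  63  59  60  68  76  88 108 122 126] [ 79  76  72  68  65  59  58  62  68  77  87 106 121 126]
18 [ 47  44  40  40  42  49  64  90 109 117 120 120 117 115] [ 45  48  47  47  40  41  40  44  58  82 107 116 120 121] [ 42  47  49  46  44  41  40  44  59  83 104 117 120 121]
20 [ 41  41  41  39  40  40  48  71 100 119 125 126 126 126] [ 40  43  42  41  40  43  43  41  44  67  93 118 128 126] [ 38  40  40  41  41  41  41  41  45  64  94 118 126 126]
22 [ 40  38  38  41  42  43  45  61  92 118 128 126 126 124] [ 38  38  40  43  41  40  42  41  39  58  87 112 122 127] [ 37  39  40  42  41  40  41  41  42  58  88 115 125 127]
```

Run:
```python
from h import *
c=cam("scene")
d=lambda x,y,z1,z2:(proj(c,[x,y,z2])-proj(c,[x,y,z1]))[0]
print(d(.533,.3025,.124,.1156), d(.533,.3025,.231,.2226))
```

```text
[1.88220208 0.17249014] [2.27906866 0.20750888]
```

```bash
python3 -m creep '{"hand":[0,0,0,0,0],"delta_pos":[[0,0,0.001],[0,0,0.001],[0,0,0.001],[0,0,0.001],[0,0,0]],"turn":[0,0,0,0,0]}' | grep -E "clock|tcp|wrist"
python3 - <<'E'
from ang import *
print(angle())
ims=[cam("scene")["pixels"].astype(float) for _ in range(6)]
m=np.mean(ims,0);np.save("avg14.npy",m);o=np.load("avg13.npy")
f=np.float32
def sh(col,r0,r1):
    a=o.mean(2)[:,col];b=m.mean(2)[:,col]
    best=min((np.sum((np.interp(np.arange(r0,r1)-s,np.arange(400),a)-b[r0:r1])**2),s) for s in np.arange(-1,4,.02)); return round(best[1],2)
print("foot",[sh(270+c,254,261) for c in (23,24,25,26)],"pad",[sh(270+c,232,241) for c in (18,20,22)])
E
```

```text
clock: 22.08
tcp_pos: [0.534, 0.3029, 0.2296]
wrist_force: [0.1, -2.2, 3.7]
{'scene': (636, np.float64(19.49), 'offset_mm', np.float64(4.7), 'pivoted', 19.7), 'top': (161, np.float64(20.08), 'offset_mm', np.float64(5.0), 'pivoted', 20.25)}
foot [np.float64(0.16), np.float64(0.22), np.float64(0.18), np.float64(0.08)] pad [np.float64(0.84), np.float64(0.94), np.float64(0.86)]
```

```bash
python3 -m creep '{"hand":[0,0,0,0,0],"delta_pos":[[0,0,0.001],[0,0,0.001],[0,0,0.0006],[0,0,0],[0,0,0]],"turn":[0,0,0,0,0]}' | grep -E "clock|tcp|wrist"
python3 - <<'E'
from ang import *
print(angle())
ims=[cam("scene")["pixels"].astype(float) for _ in range(6)]
m=np.mean(ims,0);np.save("avg15.npy",m);o=np.load("avg13.npy")
def sh(col,r0,r1):
    a=o.mean(2)[:,col];b=m.mean(2)[:,col]
    best=min((np.sum((np.interp(np.arange(r0,r1)-s,np.arange(400),a)-b[r0:r1])**2),s) for s in np.arange(-1,4,.02)); return round(best[1],2)
print("foot",[sh(270+c,254,261) for c in (23,24,25,26)],"pad",[sh(270+c,232,241) for c in (18,20,22)])
print(env.get_state()["tcp_pos"],env.get_state()["wrist_force"])
E
```

```text
clock: 22.9
tcp_pos: [0.534, 0.303, 0.2278]
wrist_force: [-0.6, -0.9, 4.7]
{'scene': (645, np.float64(19.17), 'offset_mm', np.float64(4.8), 'pivoted', 19.47), 'top': (153, np.float64(19.52), 'offset_mm', np.float64(5.2), 'pivoted', 20.08)}
foot [np.float64(0.14), np.float64(0.28), np.float64(0.2), np.float64(0.24)] pad [np.float64(1.34), np.float64(1.34), np.float64(1.46)]
[0.534 0.303 0.228] [-1.316 -1.304  4.067]
```

```bash
python3 -m creep '{"hand":[0,0,0,0,0],"delta_pos":[[0,0,-0.003],[0,0,-0.004],[0,0,-0.01],[0,0,-0.03],[0,0,-0.04]],"turn":[0,0,0,0,0]}' | grep -E "clock|tcp|wrist"
python3 -m creep '{"hand":[0,0,0,0,0],"delta_pos":[[-0.04,0,0],[-0.04,0,0],[-0.04,0,0],[-0.04,0,0],[-0.04,0,0]],"turn":[0,0,0,0,0]}' | grep -E "clock|tcp|wrist"
python3 - <<'E'
from ang import *
print(angle())
ims=[cam("scene")["pixels"].astype(float) for _ in range(4)]
m=np.mean(ims,0);o=np.load("avg13.npy")
def sh(col,r0,r1):
    a=o.mean(2)[:,col];b=m.mean(2)[:,col]
    best=min((np.sum((np.interp(np.arange(r0,r1)-s,np.arange(400),a)-b[r0:r1])**2),s) for s in np.arange(-1,4,.02)); return round(best[1],2)
print("foot",[sh(270+c,254,261) for c in (23,24,25,26)],"pad",[sh(270+c,232,241) for c in (18,20,22)])
a=cam("scene");save(a,"s16.png",(190,300,240,360),6)
b=cam("top");save(b,"t16.png",(170,250,240,340),7)
cv2.imwrite("pics/s16z.png",cv2.resize(cv2.cvtColor(m.astype(np.uint8),cv2.COLOR_RGB2BGR)[215:265,280:330],None,fx=12,fy=12,interpolation=cv2.INTER_CUBIC))
E
```

```text
clock: 23.72
tcp_pos: [0.5328, 0.3023, 0.2956]
wrist_force: [-0.6, 0.3, -0.4]
clock: 24.13
tcp_pos: [0.4147, 0.1944, 0.2974]
wrist_force: [-0.7, -0.1, 0.2]
{'scene': (642, np.float64(19.39), 'offset_mm', np.float64(4.6), 'pivoted', 19.54), 'top': (0, np.float64(39.5), 'offset_mm', nan, 'pivoted', None)}
foot [np.float64(0.14), np.float64(0.24), np.float64(0.18), np.float64(0.26)] pad [np.float64(1.36), np.float64(1.32), np.float64(1.48)]
```

View pics/s16z.png

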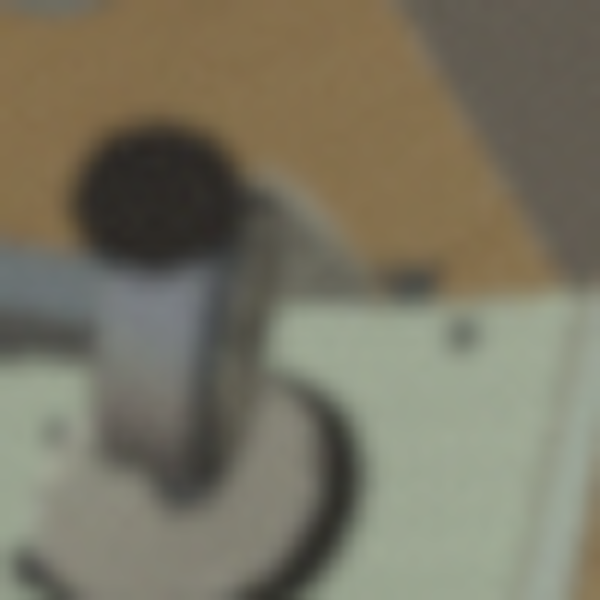

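View pics/t16.png

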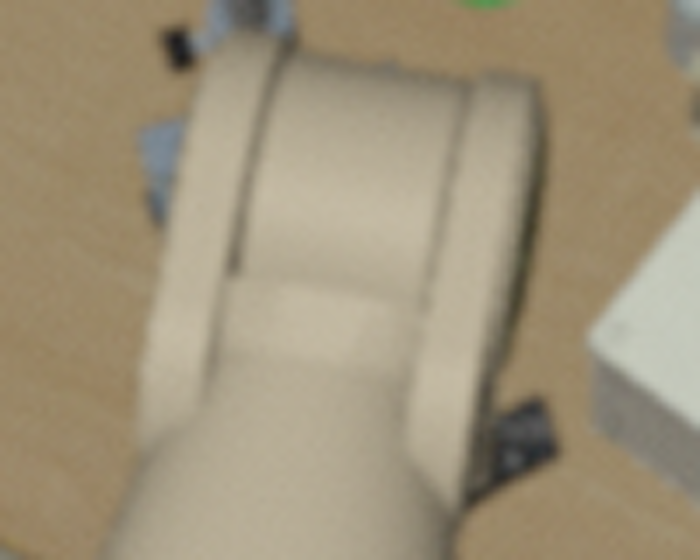

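View pics/s16.png

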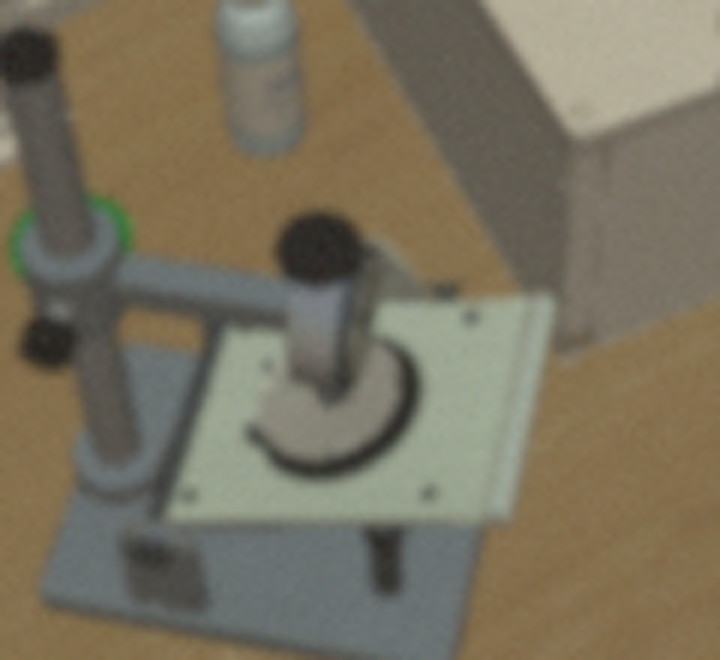

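```bash
python3 -m creep '{"hand":[0,0,0,0,0],"delta_pos":[[-0.041,0.0285,0],[-0.041,0.0285,0],[-0.041,0.0285,0],[-0.041,0.0285,0],[-0.041,0.0285,0]],"turn":[0,0,0,0,0]}' | grep -E "clock|tcp|wrist"
python3 - <<'E'
from ang import *
print(angle())
m=np.mean([cam("top")["pixels"].astype(float) for _ in range(8)],0)
cv2.imwrite("pics/t17.png",cv2.resize(cv2.cvtColor(m.astype(np.uint8),cv2.COLOR_RGB2BGR)[180:240,255:325],None,fx=10,fy=10,interpolation=cv2.INTER_CUBIC))
a=cam("scene")
for n in ("scene","top"):
  for q in ("screwdriver","marker"): print(n,q,[(np.round(r["location"],1),round(r["score"],2)) for r in env.pinpoint(n,q)[:1]])
E
```

```text
clock: 24.95
tcp_pos: [0.3713, -0.0008, 0.2962]
wrist_force: [1.0, 0.8, 0.6]
{'scene': (633, np.float64(19.27), 'offset_mm', np.float64(4.8), 'pivoted', 19.49), 'top': (338, np.float64(18.85), 'offset_mm', np.float64(6.4), 'pivoted', 19.94)}
scene screwdriver [(array([226., 432.]), 0.61)]
scene marker [(array([353.3, 237.2]), 0.8)]
top screwdriver [(array([297.4, 385.2]), 0.57)]
top marker [(array([208.6, 218.4]), 0.41)]
```

View pics/t17.png

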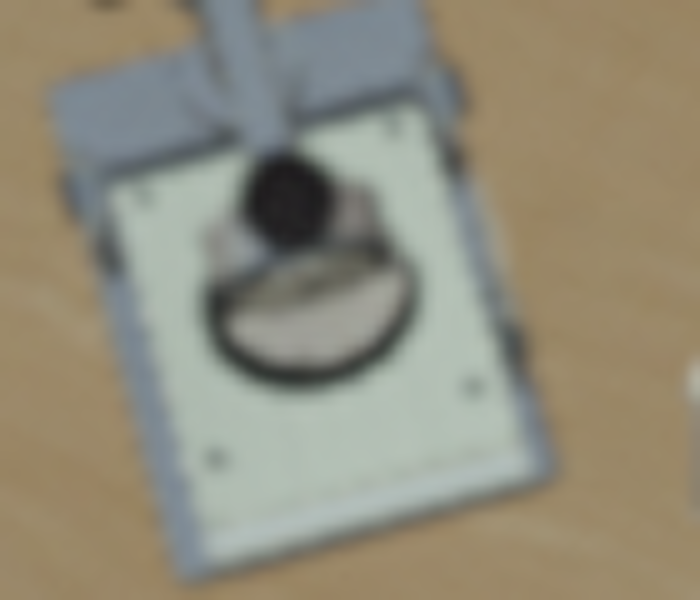

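```bash
python3 -c "
from workcell import env
print(env.get_state()['clock'],env.hand_in())"
```

```text
the job is handed in; nothing more can be done
25.7 None
```

I folded the table up, pressed the gauge head down onto the lens, moved the arm clear and handed the job in at 25.7 s. No verdict is reported.

**Table:** I pushed the closed fingers against the front edge and lifted it by friction. The first try went to 24° and sprang back to about 15°. The second went to 30° and settled at about 20.5°. It stood untouched there with the gauge foot still clear of the lens.

**Gauge:** I pressed the thumb pad down gently, with the wrist force never above about 5 N. The foot met the lens after about 49 mm of head travel, and I pressed about 5 mm further.

**Last checks:**
- **Table angle:** the scene camera gives about 19.4°. The top camera gives 18.9 to 19.9° from a noisier fit.
- **Foot travel:** tracking the foot and pad in the images puts the foot 4 to 4.8 mm in. I found no change in head or foot after letting go.
- **Needle:** the top view shows a dark line to the right on the dial, which fits a level needle. The dial is too steeply foreshortened there to read it properly, so I relied on the tracking.
- **Lens:** it looks in place on its pad, judged by eye.
- **Screwdriver and marker:** their positions in the images moved by no more than about 2.5 px, within the detectors' scatter.
- **Arm:** it stands clear of the gauge.

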